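Feel for the third gap of a clear drawer rack and push the comb home

TASK

The clear dividers in this drawer organiser are hard to see, so find the comb's place by touch: starting on the rack's left end wall (left as seen from the robot), feel your way with a fingertip along the top edges of the uprights, touching each in turn, and count to the third gap. Then, only pushing it gently with the fingers, slide the wooden comb flat along the organiser's floor into that third gap, lengthways, until its end meets the back wall, and take the hand away. Do not grip or lift the comb or let it into another gap, and leave the bangle, bowl, watch and perfume bottle where they are.

Things in the scene. Friction and masses are not known exactly. Their poses are not given: they have to be found in the camera images.
- organiser: clear acrylic organiser, 295 mm (x) by 350 mm (y), fixed in the open white drawer, turned up to 0.08 rad. Origin: centre of its underside; x away from the robot, y to the robot's left, z up; floor 4 mm above the origin, outer walls 5 mm thick, 38 mm high. At left (y -75 to +170 mm) an open bay with the rack behind it; at right (y -80 to -170 mm) three cells for bangle, bowl and bottle
- bay (a point): centre of the flat open bay in front of the rack, on the organiser's floor. The bay is 190 mm (x) by 245 mm (y), level with the floor of the gaps, with 34 mm walls at front, left and right. The drawer's sides stand 50 mm above this floor, over 30 mm outside the organiser; the drawer's front panel, 70 mm above this floor, is at world x 0.35 to 0.37
- rack (a point): middle of the rack's front, on the floor, 47.5 mm in both x and y from the organiser's origin. Six uprights make five equal gaps, 45 mm wide, 95 mm deep, 50 mm pitch in organiser y, open above and towards the bay, closed behind by a wall 38 mm high, its inner face 95 mm beyond this point in organiser x. The comb (110 mm) when home sticks out 15 mm
- divider0: clear acrylic upright of the rack, 95 mm long, 5 mm thick, 41 mm high, with a rounded, polished pale top edge; fixed to the organiser. Origin: foot of its front (robot-side) edge, on the organiser floor; x runs back along it, z up: the top edge is 41 mm above the origin and runs 95 mm along +x. Left end wall of the rack (the first gap lies to its right).
- divider1: clear acrylic upright of the rack, 95 mm long, 5 mm thick, 41 mm high, with a rounded, polished pale top edge; fixed to the organiser. Origin: foot of its front (robot-side) edge, on the organiser floor; x runs back along it, z up: the top edge is 41 mm above the origin and runs 95 mm along +x. Divider between the first and second gaps.
- divider2: clear acrylic upright of the rack, 95 mm long, 5 mm thick, 41 mm high, with a rounded, polished pale top edge; fixed to the organiser. Origin: foot of its front (robot-side) edge, on the organiser floor; x runs back along it, z up: the top edge is 41 mm above the origin and runs 95 mm along +x. Divider between the second and third gaps.
- divider3: clear acrylic upright of the rack, 95 mm long, 5 mm thick, 41 mm high, with a rounded, polished pale top edge; fixed to the organiser. Origin: foot of its front (robot-side) edge, on the organiser floor; x runs back along it, z up: the top edge is 41 mm above the origin and runs 95 mm along +x. Divider between the third and fourth gaps.
- comb: wooden comb, 110 x 34 x 10 mm, 25 to 50 g, loose, flat on the bay's floor, slides at under 1 N. Origin: centre of its underside; x runs along it to the nose, the end with rounded corners, which points at the rack (turned up to 0.25 rad); the square tail end is 55 mm behind the origin. At the start at least 40 mm of free floor lies behind the tail and 45 mm on each side
- comb_nose (a point): middle of the comb's nose end face, half-way up its thickness, 55 mm ahead of the comb's origin
- bowl: black ceramic trinket bowl, 74 mm across, 32 mm high, loose in one of the right-hand cells; origin: centre of its underside
- bangle: gold-tone bangle lying flat, 68 mm across, 9 mm high, loose in one of the right-hand cells; origin: centre of its underside
- perfume: closed glass perfume bottle with a gold cap, 24 x 40 mm, 66 mm high, standing loose in one of the right-hand cells; origin: centre of its underside
- watch: stainless steel watch lying flat, 84 x 37 mm, 10 mm high, loose in the fifth (right-most) gap; origin: centre of its underside

How it is judged:
On the way, in this order (a step that is already met when the one before it is completed fails the run):
1. a fingertip touches the top of the rack's left end wall (contact force between the fingers and divider0 above 0.3 N and z of the grasp point in the frame of organiser above 0.05 m).
2. a fingertip touches the top of the divider between the first and second gaps (contact force between the fingers and divider1 above 0.3 N and z of the grasp point in the frame of organiser above 0.05 m).
3. a fingertip touches the top of the divider between the second and third gaps (contact force between the fingers and divider2 above 0.3 N and z of the grasp point in the frame of organiser above 0.05 m).
4. the comb's nose is pushed into the third gap (x of comb_nose in the frame of organiser above 0.0675 m and y of comb_nose in the frame of organiser between 0.0275 and 0.0675 m).
At the end, for the whole second after the job is handed in: The comb lies flat and at rest on the organiser's floor in the third gap from the left, lengthways (within 0.15 rad), its end within 8 mm of the back wall; the bangle, bowl, watch and perfume bottle are within 15 mm of where they began, the bottle upright (x of comb in the frame of organiser above 0.0795 m and y of comb in the frame of organiser between 0.0355 and 0.0595 m and z of comb in the frame of organiser below 0.008 m and angle between the x axis of comb and the x axis of organiser, either way round below 0.15 rad and angle between comb's own z axis and vertical below 0.1 rad and linear speed of comb below 0.01 m/s and distance of each of bowl, bangle, perfume, watch from where it was at the start of the episode below 0.015 m and angle between perfume's own z axis and vertical below 0.2 rad); the robot touches nothing.
It fails at once if the comb is lifted or tipped: its underside more than 8 mm above the organiser's floor, or tilted over 0.3 rad (z of comb in the frame of organiser above 0.012 m or angle between comb's own z axis and vertical above 0.3 rad).
It fails at once if the comb is gripped or pressed hard: the fingers bear on it with over 12 N before it is home (contact force between the fingers and comb above 12 N and x of comb in the frame of organiser below 0.0795 m).
It fails at once if the comb enters another gap by more than 15 mm (x of comb_nose in the frame of organiser above 0.0625 m and (y of comb_nose in the frame of organiser above 0.0725 m or y of comb_nose in the frame of organiser below 0.0225 m)).
It fails at once if the bangle, bowl, watch or perfume bottle is moved by more than 15 mm or the bottle is tipped (distance of any of bowl, bangle, perfume, watch from where it was at the start of the episode above 0.015 m or angle between perfume's own z axis and vertical above 0.3 rad).
It also fails if it takes over 59 s, if anything falls off the work surface, if the arm or the gripper's body presses on something with over 40 N, if the wrist force passes 120 N, or if a joint passes its speed limit or range.

ROBOT

A 6-joint arm with a two-finger parallel gripper is mounted at the origin on the work surface. World frame = base frame: x ahead of the robot, y to its left, z up, the work surface at z = 0. Lengths are in m, angles in rad, forces in N, time in s.
With the tool pointing down it reaches from about 0.3 to 0.825 m from the base axis. Payload 5.4 kg.
Tool frame: the origin (TCP) lies midway between the tips of the shut fingers; the grasp point (between the pads) lies 19 mm behind it; z points along the fingers, y is the direction in which the jaws open and shut (so a half turn about z gives the same grasp; the last joint's range is limited). The gripper opens to 92 mm and grips with 3 to 60 N. Pads are 20 mm wide; open, the fingers measure 128 mm over their backs; the gripper's body (75 mm by 189 mm) begins 69 mm behind the grasp point.
Start: joints at [0.899, 0.158, 1.597, -0, 1.386, -0.21], TCP at [0.256, 0.515, 0.215] pointing down, gripper open.
Joint ranges: [-2.91, 2.91], [-0.94, 2.29], [0.18, 2.7], [-1.29, 4.43], [0.17, 2.64], [-3, 3]. Speed limits (rad/s): [2.57, 2.57, 3.14, 3.14, 3.14, 3.14].

INTERFACE

Orientations are given as a unit quaternion [x, y, z, w].
In Python, from bench import get_obs, optics, arm, finder gives the robot as it stands.
- The arm moves only by the shell command python3 -m pendant 'ROWS' [FORCE]. ROWS is JSON, a list of rows, each an object of numbers: "tx", "ty", "tz": the shift along the tool's x, y, z in mm; "twist": the turn about the tool's z in degrees; "fingers": the opening in per cent of the stroke, from 0 (shut) to 100 (fully open). In form: [{"tx": .., "ty": .., "tz": .., "twist": .., "fingers": ..}, ...]. A call has 1 to 10 rows; each row is the pose to reach, as a shift and turn from the pose measured when the call began, along the tool's axes at that moment; what a row does not reach only later rows make up. A row lasts 1/12 s, in which the tool goes at most 41.7 mm and 7.16 degrees, less where a joint would pass 70% of its speed; a pose out of reach is approached as far as the arm can. A call with a gripper value outside its range is refused whole. The fingers move at their own pace and stop on an object; FORCE is the grip in N (left out, the last holds). Time passes only in rows, so rows that repeat a pose let the fingers close. It gives the time, the measured TCP pose, the force and the opening at its end, in the units of the state.
- get_obs(): the state, without advancing time (a new reading comes with each control period).
- optics.read_camera(name): name is "side" or "top" or "wrist"; returns a dict with "frame" (420x560x3 uint8, red, green, blue), "fovy" (degrees; the focal length in pixels is half the picture's height over the tangent of half this angle, whatever the lens; pixels are square), "cx", "cy" (the principal point, pixels), "extrinsics" (4x4, takes a point from world to camera coordinates); the wrist camera has in their place "hand_eye" (4x4, takes a point from camera to tool coordinates, whose origin is the TCP and whose axes are the flange's). Camera axes: x right, y down, z forward; pixel columns grow to the right and rows downward; lengths in m; the calibration is good to about 2 mm. The wrist camera is an equidistant fisheye: a pixel r from the principal point sees the ray r / f radians off the axis. A picture is of the moment at which its call begins: read the wrist's pose just before it. There is no depth.
- arm.job_done(): hands the job in, once; it reports no verdict.
Trained networks look in a picture, given as the dict that the camera call returned (one of the last four; its "shot" number tells which), for a name from the list of things; names that differ only in an ending like _2 or _b are one class to them, and where a whole thing is asked for, a point or a joint stands for the part that bears it (a point fixed in the world has none). Each returns a list of dicts, best first, with "conf" (0 to 1); they miss things now and then, are a little off and sometimes report something else, mostly with a low value. They report only what shows in the picture. A call takes as long as a camera call.
- finder.spot_in(target, picture): "at" ([x, y, z] in m, in world coordinates, good to about 4 mm: the middle of the surface that is visible of it).
- finder.outline_of(target, picture): "mask" (420x560 bool, what is visible of it).
- finder.landmark_of(target, picture): "at" ([x, y, z] in m, in world coordinates, good to about 4 mm: a listed point, or the origin of a listed thing).
The state is a dict: "time": time; "joint_pos": joint angles; "qd": joint speeds; "joint_efforts": joint torques, N m; "tcp_pos": TCP position; "ee_rot": TCP orientation; "wrist_force": force on the tool from outside, world axes, zero at the start; "ft_torque": the same for the moment, N m; "gripper_width": finger opening in m.
Only numpy, scipy, OpenCV 4.12 (cv2) and the standard library are available. Lean on these libraries where they do the work, as an engineer would, in place of code of your own. Each camera call takes 0.05 s, during which the arm holds its last target. There are 200 camera calls.

## Working session

There is one attempt and no reset: what is moved stays moved. The work goes in short steps, Python scripts to look and compute and a shell command to move; the robot and the scene stay as the last step left them, time stands still between calls to the robot, and variables do not carry over. Pictures are saved under pics/ and viewed, about 8 in all and at most 12, crops included, and the job is handed in when it is done.

```bash
mkdir -p pics; ls; python3 - <<'E'
from bench import get_obs, optics, arm, finder
import cv2
o=get_obs()
for k in('time','tcp_pos','ee_rot','wrist_force','gripper_width'):print(k,o[k])
p=optics.read_camera('top');cv2.imwrite('pics/top.png',p['frame'][:,:,::-1])
for n in('organiser','bay','rack','divider0','divider1','divider2','divider3','comb','comb_nose','bowl','watch','perfume'):
    print(n,[(d['at'],round(d['conf'],2)) for d in finder.landmark_of(n,p)[:2]])
p=optics.read_camera('side');cv2.imwrite('pics/side.png',p['frame'][:,:,::-1])
for n in('organiser','bay','rack','divider0','divider1','divider2','divider3','comb','comb_nose'):
    print(n,[(d['at'],round(d['conf'],2)) for d in finder.landmark_of(n,p)[:2]])
E
```

```text
pics
time 0.0
tcp_pos [0.2558009  0.5142622  0.21360978]
ee_rot [ 2.28823217e-01  9.73467542e-01 -8.52481342e-04 -3.92372034e-04]
wrist_force [-0.44828072  0.10523325  0.17843121]
gripper_width 0.09202112178268732
organiser [([0.5717, -0.0565, 0.0118], 0.69), ([0.6197, -0.0351, 0.0221], 0.65)]
bay [([0.6177, -0.0339, 0.0207], 0.42)]
rack [([0.5949, 0.0321, 0.0224], 0.24)]
divider0 [([0.6251, 0.065, 0.0214], 0.73), ([0.6217, 0.1149, 0.0205], 0.62)]
divider1 [([0.6251, 0.065, 0.0214], 0.73), ([0.6217, 0.1149, 0.0205], 0.62)]
divider2 [([0.6251, 0.065, 0.0214], 0.73), ([0.6217, 0.1149, 0.0205], 0.62)]
divider3 [([0.6251, 0.065, 0.0214], 0.73), ([0.6217, 0.1149, 0.0205], 0.62)]
comb [([0.5416, 0.0215, 0.0201], 0.89)]
comb_nose [([0.5966, 0.0321, 0.0245], 0.75)]
bowl [([0.5656, -0.1785, 0.0184], 0.87)]
watch [([0.6644, -0.1096, 0.0145], 0.89)]
perfume [([0.6625, -0.1859, 0.0207], 0.91), ([0.5426, 0.0251, 0.022], 0.31)]
organiser [([0.5703, -0.0541, 0.0141], 0.69)]
bay [([0.5253, -0.005, 0.0141], 0.97), ([0.6192, -0.0378, 0.0158], 0.69)]
rack [([0.6171, -0.0087, 0.0179], 0.94), ([0.5399, 0.0232, 0.0223], 0.53)]
divider0 [([0.6202, -0.0367, 0.0177], 0.9), ([0.6223, 0.0191, 0.017], 0.77)]
divider1 [([0.6202, -0.0367, 0.0177], 0.9), ([0.6223, 0.0191, 0.017], 0.77)]
divider2 [([0.6202, -0.0367, 0.0177], 0.9), ([0.6223, 0.0191, 0.017], 0.77)]
divider3 [([0.6202, -0.0367, 0.0177], 0.9), ([0.6223, 0.0191, 0.017], 0.77)]
comb [([0.5397, 0.0225, 0.02], 0.79), ([0.4718, -0.1765, 0.0171], 0.64)]
comb_nose [([0.5978, 0.0357, 0.0213], 0.93), ([0.6187, 0.0627, 0.0172], 0.52)]
```

View pics/top.png

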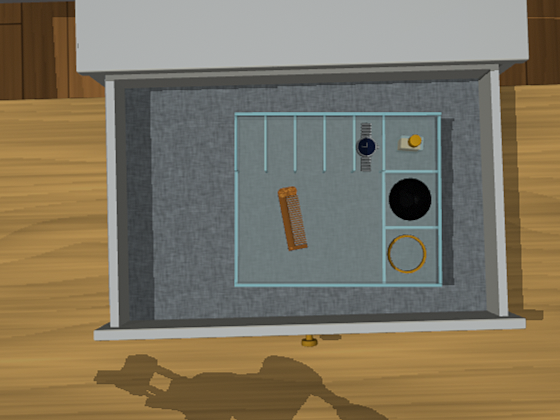

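```bash
cat > h.py <<'E'
from bench import get_obs, optics, arm, finder
import numpy as np, cv2
from scipy.spatial.transform import Rotation as R
def proj(p,P):
    f=210/np.tan(np.radians(p['fovy'])/2); T=np.array(p['extrinsics'])
    c=np.atleast_2d(P)@T[:3,:3].T+T[:3,3]
    return np.c_[p['cx']+f*c[:,0]/c[:,2],p['cy']+f*c[:,1]/c[:,2]]
def back(p,uv,z):
    f=210/np.tan(np.radians(p['fovy'])/2); T=np.array(p['extrinsics'])
    uv=np.atleast_2d(uv); d=np.c_[(uv[:,0]-p['cx'])/f,(uv[:,1]-p['cy'])/f,np.ones(len(uv))]@T[:3,:3]
    C=-T[:3,:3].T@T[:3,3]
    return C+d*((z-C[2])/d[:,2])[:,None]
E
python3 - <<'E'
from h import *
for c in('top','side'):
    p=optics.read_camera(c)
    print(c,[(np.round(d['at'],4).tolist(),round(d['conf'],2)) for d in finder.landmark_of('divider0',p)])
E
```

```text
top [([0.6234, 0.114, 0.0189], 0.7), ([0.6176, 0.0165, 0.0158], 0.7), ([0.6219, 0.0627, 0.0205], 0.64), ([0.6195, -0.0338, 0.0191], 0.6)]
side [([0.6214, 0.0186, 0.015], 0.97), ([0.6178, 0.1181, 0.0215], 0.94), ([0.6195, 0.0646, 0.0191], 0.78), ([0.6193, -0.0371, 0.0189], 0.76)]
```

The top view shows uprights at columns 236, 265, 295, 324, 354 and 384. The comb runs from nose (288,190) to tail (297,248), and the watch, bottle, bowl and bangle are at the right. Next I'll fit the organiser's pose to its cyan edges.

```bash
cat >> h.py <<'E'
def move(x,y,z,yaw):
    "tool shift (mm) and twist (deg) from now to world TCP, with tool y at angle yaw from world y"
    o=get_obs(); r=R.from_quat(o['ee_rot'])
    s=r.inv().apply(np.array([x,y,z])-o['tcp_pos'])*1000
    t=R.from_euler('z',yaw)*R.from_quat([0,1,0,0])
    tw=(r.inv()*t).as_rotvec(degrees=True)
    return np.round(s,1),np.round(tw,2)
def state():
    o=get_obs(); print(round(o['time'],2),np.round(o['tcp_pos'],4),R.from_quat(o['ee_rot']).apply([0,1,0]).round(3),'F',np.round(o['wrist_force'],2),round(o['gripper_width'],4))
E
python3 - <<'E'
from h import *
from scipy.optimize import minimize
p=optics.read_camera('top'); im=p['frame'].astype(int)
m=((im[:,:,1]-im[:,:,0]>30)&(im[:,:,2]>150)).astype(np.uint8)
m[:, :225]=0;m[:,450:]=0;m[:105]=0;m[295:]=0
print(m.sum())
dt=cv2.distanceTransform(1-m,cv2.DIST_L2,5).astype(np.float32)
s=np.linspace(0,1,60)[:,None]
L=[]
def seg(a,b,z): L.append(np.c_[np.array(a)*(1-s)+np.array(b)*s,np.full(60,z)])
for i in range(6): y=.1725-.05*i; seg((.05,y),(.1425,y),.045)
for y in(.1725,-.1725): seg((-.145,y),(.145,y),.038)
for x in(-.145,.145): seg((x,-.1725),(x,.1725),.038)
P=np.vstack(L)
def W(v): c,sn=np.cos(v[2]),np.sin(v[2]); return np.c_[v[0]+c*P[:,0]-sn*P[:,1],v[1]+sn*P[:,0]+c*P[:,1],P[:,2]+Z]
for Z in(.012,.016):
    def cost(v):
        uv=proj(p,W(v)).astype(np.float32)
        d=cv2.remap(dt,uv[:,0],uv[:,1],cv2.INTER_LINEAR).ravel(); return np.minimum(d,6).mean()
    r=min((minimize(cost,[.571,-.055,a],method='Nelder-Mead',options=dict(initial_simplex=np.array([[.571,-.055,a],[.577,-.055,a],[.571,-.049,a],[.571,-.055,a+.03]]))) for a in(-.03,0,.03)),key=lambda r:r.fun)
    print(Z,r.x,r.fun)
q=finder.outline_of('comb',p)[0]['mask']
c,(w,h),a=cv2.minAreaRect(np.argwhere(q)[:,::-1].astype(np.float32))
b=back(p,cv2.boxPoints((c,(w,h),a)),.026); print('comb',back(p,[c],.026),b.round(4).tolist())
o=cv2.cvtColor(p['frame'],cv2.COLOR_RGB2BGR); o=cv2.resize(o,None,fx=3,fy=3,interpolation=2)
for u in proj(p,W(r.x)): cv2.circle(o,tuple(int(t) for t in (u+.5)*3),1,(0,0,255),-1)
cv2.imwrite('pics/fit.png',o[300:880,680:1360])
p=optics.read_camera('side');cv2.imwrite('pics/side2.png',p['frame'][:,:,::-1])
E
```

```text
3022
0.012 [ 0.57215768 -0.05512528 -0.02608901] 0.04085676744580269
0.016 [ 0.57140373 -0.05496017 -0.02766477] 0.05005631595849991
comb [[0.5425949 0.0226876 0.026    ]] [[0.5943, 0.048, 0.026], [0.5997, 0.0152, 0.026], [0.4911, -0.0026, 0.026], [0.4857, 0.0302, 0.026]]
```

View pics/fit.png

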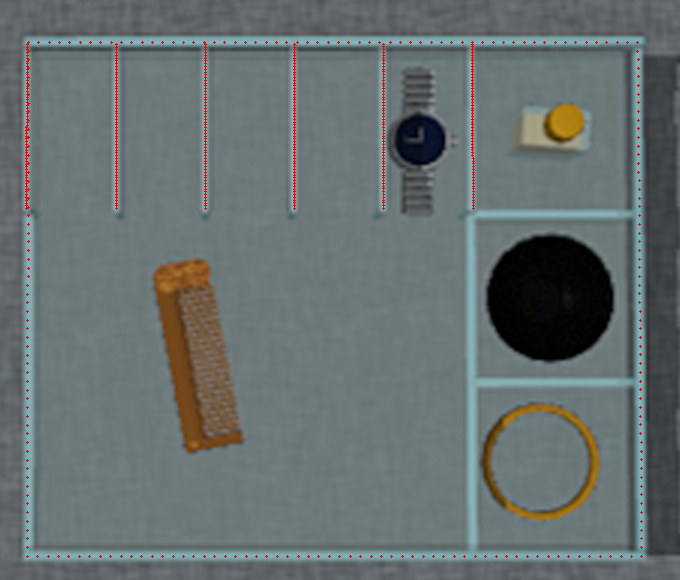

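View pics/side.png

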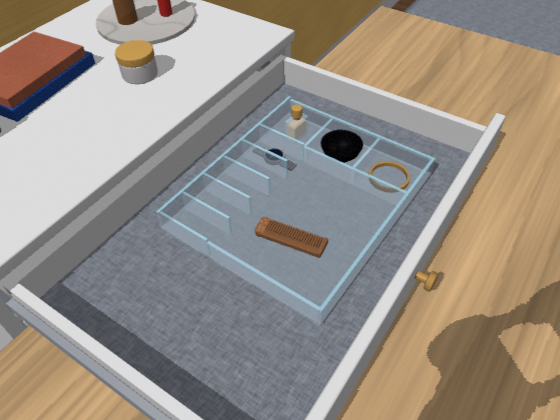

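The red model lies on all the edges: organiser at (0.572, -0.055), yaw -0.027. The comb's centre is at (0.5426, 0.0227), yaw 0.162. Compute the approach to divider0.

```bash
cat >> h.py <<'E'
t=-.027; O=np.array([.5718,-.055]); C=np.array([[np.cos(t),-np.sin(t)],[np.sin(t),np.cos(t)]])
def ow(x,y): return O+C@[x,y]
def wo(p): return C.T@(np.array(p)[:2]-O)
E
python3 -c "
from h import *
print(move(*ow(.075,.1725),.16,t)); print(move(*ow(.075,.1725),.08,t))"
```

```text
(array([-531.8, -181.4,   54.6]), array([ -0.  ,  -0.  , -24.91]))
(array([-531.8, -181.4,  134.6]), array([ -0.  ,  -0.  , -24.91]))
```

```bash
R='{"tx":-531.8,"ty":-181.4,"tz":54.6,"twist":-24.91,"fingers":0}'; python3 -m pendant '[{"tx":-531.8,"ty":-181.4,"tz":54.6,"twist":-24.91,"fingers":0},{"tx":-531.8,"ty":-181.4,"tz":54.6,"twist":-24.91,"fingers":0},{"tx":-531.8,"ty":-181.4,"tz":54.6,"twist":-24.91,"fingers":0},{"tx":-531.8,"ty":-181.4,"tz":54.6,"twist":-24.91,"fingers":0},{"tx":-531.8,"ty":-181.4,"tz":54.6,"twist":-24.91,"fingers":0},{"tx":-531.8,"ty":-181.4,"tz":54.6,"twist":-24.91,"fingers":0},{"tx":-531.8,"ty":-181.4,"tz":54.6,"twist":-24.91,"fingers":0},{"tx":-531.8,"ty":-181.4,"tz":54.6,"twist":-24.91,"fingers":0},{"tx":-531.8,"ty":-181.4,"tz":54.6,"twist":-24.91,"fingers":0},{"tx":-531.8,"ty":-181.4,"tz":54.6,"twist":-24.91,"fingers":0}]'
python3 -c "
from h import *
state();print(move(*ow(.075,.1725),.1,t))"
```

```text
time: 2.33
tcp_pos: [0.5417, 0.226, 0.1753]
ee_rot: [0.014, 1.0, 0.0, 0.0]
wrist_force: [0.3, 0.5, 0.2]
gripper_width: 0.0273
2.33 [0.5417 0.226  0.1753] [0.027 1.    0.   ] F [0.27 0.55 0.18] 0.0273
(array([-112.7, -107.6,   75.3]), array([ 0.01,  0.02, -0.01]))
```

```bash
python3 -m pendant '[{"tx":-112.7,"ty":-107.6,"tz":40,"twist":0,"fingers":0},{"tx":-112.7,"ty":-107.6,"tz":40,"twist":0,"fingers":0},{"tx":-112.7,"ty":-107.6,"tz":75,"twist":0,"fingers":0},{"tx":-112.7,"ty":-107.6,"tz":85,"twist":0,"fingers":0},{"tx":-112.7,"ty":-107.6,"tz":95,"twist":0,"fingers":0},{"tx":-112.7,"ty":-107.6,"tz":100,"twist":0,"fingers":0},{"tx":-112.7,"ty":-107.6,"tz":104,"twist":0,"fingers":0},{"tx":-112.7,"ty":-107.6,"tz":104,"twist":0,"fingers":0}]'
python3 -c "
from h import *
import cv2
state();print(move(*ow(.075,.1725),.06,t))
p=optics.read_camera('side');cv2.imwrite('pics/t0.png',p['frame'][:,:,::-1])"
```

```text
time: 3.0
tcp_pos: [0.6508, 0.1163, 0.0712]
ee_rot: [0.013, 1.0, 0.0, -0.0]
wrist_force: [-0.7, 0.2, 1.3]
gripper_width: 0.0001
3.0 [0.6508 0.1163 0.0712] [0.027 1.    0.001] F [-0.7   0.17  1.31] 0.0001
(array([-0.7, -0.8, 11.2]), array([ 0.03, -0.04,  0.02]))
```

View pics/t0.png

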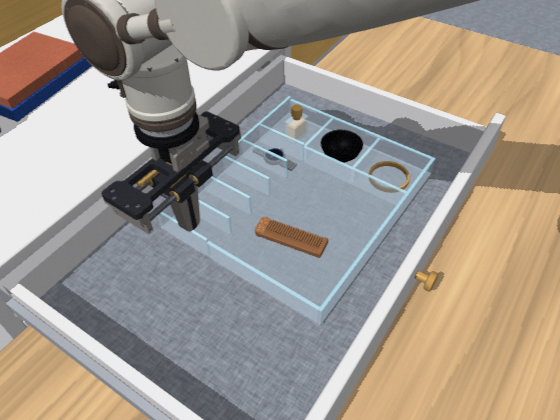

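The fingertips (187,225) hover over the left end wall. I'll lower in small steps.

```bash
python3 -m pendant '[{"tx":0,"ty":0,"tz":5,"twist":0,"fingers":0},{"tx":0,"ty":0,"tz":9,"twist":0,"fingers":0},{"tx":0,"ty":0,"tz":10,"twist":0,"fingers":0},{"tx":0,"ty":0,"tz":10,"twist":0,"fingers":0}]';  python3 -m pendant '[{"tx":0,"ty":0,"tz":1,"twist":0,"fingers":0},{"tx":0,"ty":0,"tz":1.5,"twist":0,"fingers":0}]'
```

```text
time: 3.38
tcp_pos: [0.6511, 0.1171, 0.0625]
ee_rot: [0.013, 1.0, 0.0, 0.001]
wrist_force: [0.8, -0.2, -0.1]
gripper_width: 0.0005
time: 3.55
tcp_pos: [0.6511, 0.1172, 0.0612]
ee_rot: [0.013, 1.0, 0.0, 0.001]
wrist_force: [0.6, 0.2, -0.5]
gripper_width: 0.0006
```

```bash
for i in 1 2; do python3 -m pendant '[{"tx":0,"ty":0,"tz":1,"twist":0,"fingers":0},{"tx":0,"ty":0,"tz":1.5,"twist":0,"fingers":0}]' | grep -E "tcp|force"; done
```

```text
tcp_pos: [0.6511, 0.1172, 0.0597]
wrist_force: [0.2, -0.6, 0.7]
tcp_pos: [0.6514, 0.1172, 0.0592]
wrist_force: [-3.1, 0.7, 6.9]
```

Contact with divider0 at z 0.0592 (6.9 N), as predicted. Now on to divider1.

```bash
python3 -m pendant '[{"tx":0,"ty":0,"tz":-9,"twist":0,"fingers":0},{"tx":0,"ty":-20,"tz":-9,"twist":0,"fingers":0},{"tx":0,"ty":-51,"tz":-9,"twist":0,"fingers":0},{"tx":0,"ty":-51,"tz":-9,"twist":0,"fingers":0},{"tx":0,"ty":-51,"tz":-4,"twist":0,"fingers":0},{"tx":0,"ty":-51,"tz":-2,"twist":0,"fingers":0},{"tx":0,"ty":-51,"tz":-1,"twist":0,"fingers":0},{"tx":0,"ty":-51,"tz":0,"twist":0,"fingers":0},{"tx":0,"ty":-51,"tz":0.5,"twist":0,"fingers":0},{"tx":0,"ty":-51,"tz":1,"twist":0,"fingers":0}]'; python3 -c "
from h import *
o=get_obs();print(wo(o['tcp_pos']))"
```

```text
time: 4.72
tcp_pos: [0.6497, 0.0671, 0.0591]
ee_rot: [0.012, 1.0, 0.0, 0.0]
wrist_force: [-6.6, 0.0, 10.2]
gripper_width: 0.0
[0.07458369 0.12415952]
```

```bash
python3 -m pendant '[{"tx":0,"ty":0,"tz":-9,"twist":0,"fingers":0},{"tx":0,"ty":-20,"tz":-9,"twist":0,"fingers":0},{"tx":0,"ty":-51,"tz":-9,"twist":0,"fingers":0},{"tx":0,"ty":-51,"tz":-9,"twist":0,"fingers":0},{"tx":0,"ty":-51,"tz":-4,"twist":0,"fingers":0},{"tx":0,"ty":-51,"tz":-2,"twist":0,"fingers":0},{"tx":0,"ty":-51,"tz":-1,"twist":0,"fingers":0},{"tx":0,"ty":-51,"tz":0,"twist":0,"fingers":0},{"tx":0,"ty":-51,"tz":0.5,"twist":0,"fingers":0},{"tx":0,"ty":-51,"tz":1,"twist":0,"fingers":0}]'; python3 -c "
from h import *
o=get_obs();print(wo(o['tcp_pos']))
Cc=np.array([.5426,.0227]);a=.162
n=np.array([-np.sin(a),np.cos(a)])
for d,z in((.04,.12),(.04,.024)): print(move(*(Cc+n*d),z,a-np.pi/2), move(*(Cc+n*d),z,a+np.pi/2)[1])
print(o['joint_pos'].round(2) if hasattr(o['joint_pos'],'round') else o['joint_pos'])"
```

```text
time: 5.55
tcp_pos: [0.6482, 0.0173, 0.0591]
ee_rot: [0.011, 1.0, 0.0, -0.0]
wrist_force: [-4.5, 1.7, 10.1]
gripper_width: 0.0003
[0.0743895  0.07429831]
(array([113. ,  42.4, -60.8]), array([ 1.000e-02, -6.000e-02,  7.943e+01])) [ 7.0000e-02  1.0000e-02 -1.0057e+02]
(array([113. ,  42.4,  35.2]), array([ 1.000e-02, -6.000e-02,  7.943e+01])) [ 7.0000e-02  1.0000e-02 -1.0057e+02]
[-0.16  0.5   1.5   0.    1.15 -1.71]
```

Third touch done: the divider at organiser y 0.074 (expected 0.0725) marks the third gap's left side. Next I'll lift, turn 79° and open to 60% so both fingertips bear on the comb's left flank.

```bash
python3 -m pendant '[{"tx":0,"ty":0,"tz":-30,"twist":0,"fingers":0},{"tx":60,"ty":20,"tz":-61,"twist":7,"fingers":60},{"tx":113,"ty":42.4,"tz":-61,"twist":79.4,"fingers":60},{"tx":113,"ty":42.4,"tz":-61,"twist":79.4,"fingers":60},{"tx":113,"ty":42.4,"tz":-61,"twist":79.4,"fingers":60},{"tx":113,"ty":42.4,"tz":-61,"twist":79.4,"fingers":60},{"tx":113,"ty":42.4,"tz":-61,"twist":79.4,"fingers":60},{"tx":113,"ty":42.4,"tz":-61,"twist":79.4,"fingers":60},{"tx":113,"ty":42.4,"tz":-61,"twist":79.4,"fingers":60},{"tx":113,"ty":42.4,"tz":-61,"twist":79.4,"fingers":60}]'; python3 -m pendant '[{"tx":0,"ty":0,"tz":0,"twist":25,"fingers":60},{"tx":0,"ty":0,"tz":0,"twist":25,"fingers":60},{"tx":0,"ty":0,"tz":0,"twist":25,"fingers":60}]'; python3 -c "
from h import *
Cc=np.array([.5426,.0227]);a=.162
n=np.array([-np.sin(a),np.cos(a)])
state();print(move(*(Cc+n*.04),.024,a-np.pi/2))"
```

```text
time: 6.38
tcp_pos: [0.5361, 0.0629, 0.1202]
ee_rot: [0.544, 0.839, 0.0, -0.0]
wrist_force: [0.1, -0.2, -0.2]
gripper_width: 0.0546
time: 6.63
tcp_pos: [0.536, 0.0638, 0.1201]
ee_rot: [0.691, 0.723, 0.0, -0.001]
wrist_force: [-0.2, 0.1, -0.9]
gripper_width: 0.0553
6.63 [0.536  0.0638 0.1201] [ 0.999  0.046 -0.001] F [-0.2   0.11 -0.87] 0.0553
(array([-1.7,  0.1, 96.1]), array([-0.03, -0.06, -6.64]))
```

```bash
python3 -m pendant '[{"tx":0,"ty":0,"tz":30,"twist":-6.6,"fingers":60},{"tx":0,"ty":0,"tz":65,"twist":-6.6,"fingers":60},{"tx":0,"ty":0,"tz":86,"twist":-6.6,"fingers":60},{"tx":0,"ty":0,"tz":93,"twist":-6.6,"fingers":60},{"tx":0,"ty":0,"tz":96,"twist":-6.6,"fingers":60},{"tx":0,"ty":0,"tz":96,"twist":-6.6,"fingers":60}]'; python3 -c "
from h import *
state()
import cv2
p=optics.read_camera('wrist');a=p['frame'][:,:,::-1]
p=optics.read_camera('side');b=p['frame'][:,:,::-1]
cv2.imwrite('pics/down.png',cv2.resize(np.hstack([a,b]),(800,300),interpolation=cv2.INTER_AREA))"
```

```text
time: 7.13
tcp_pos: [0.5362, 0.0642, 0.0244]
ee_rot: [0.648, 0.762, 0.0, -0.0]
wrist_force: [-0.4, 0.2, 0.4]
gripper_width: 0.0553
7.13 [0.5362 0.0642 0.0244] [ 0.987  0.161 -0.   ] F [-0.44  0.22  0.43] 0.0553
```

View pics/down.png

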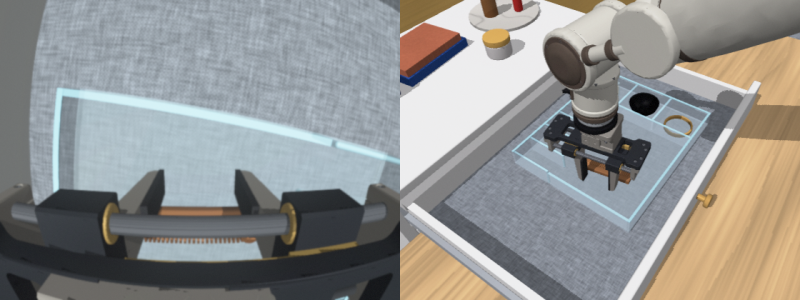

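Both fingertips stand left of the comb, low and clear of it. I'll compute the sideways push to the third-gap lane.

```bash
python3 -c "
from h import *
o=get_obs();w=wo(o['tcp_pos']);print(w)
print(move(*ow(w[0],.0745),.0238,t-np.pi/2))"
```

```text
[-0.03751499  0.11793294]
(array([-42.7,  -8.1,   2. ]), array([ 0.15, -0.03, 10.8 ]))
```

```bash
python3 -m pendant '[{"tx":-5,"ty":-1,"tz":1,"twist":0,"fingers":60},{"tx":-10,"ty":-2,"tz":1,"twist":0,"fingers":60},{"tx":-13,"ty":-2.5,"tz":1,"twist":0,"fingers":60},{"tx":-16,"ty":-3,"tz":1,"twist":1.5,"fingers":60},{"tx":-19,"ty":-3.6,"tz":1,"twist":3,"fingers":60},{"tx":-22,"ty":-4.2,"tz":1,"twist":4.5,"fingers":60},{"tx":-25,"ty":-4.8,"tz":1,"twist":6,"fingers":60},{"tx":-28,"ty":-5.4,"tz":1,"twist":7.5,"fingers":60},{"tx":-31,"ty":-6,"tz":1,"twist":9,"fingers":60},{"tx":-34,"ty":-6.5,"tz":1,"twist":10.8,"fingers":60}]'; python3 -c "
from h import *
state();o=get_obs();w=wo(o['tcp_pos']);print(w)
print(move(*ow(w[0],.0745),.0238,t-np.pi/2))"
```

```text
time: 8.07
tcp_pos: [0.5365, 0.029, 0.0248]
ee_rot: [0.718, 0.697, 0.001, 0.001]
wrist_force: [-0.3, 0.1, 0.8]
gripper_width: 0.055
8.07 [0.5365 0.029  0.0248] [ 1.    -0.03   0.002] F [-0.35  0.13  0.76] 0.055
[-0.03756352  0.08306414]
(array([-8.6,  0. ,  1. ]), array([ 0.14, -0.05, -0.15]))
```

Finish the lateral push, back off left 15 mm, lift well away and look.

```bash
python3 -m pendant '[{"tx":-3,"ty":0,"tz":0.5,"twist":0,"fingers":60},{"tx":-6,"ty":0,"tz":0.5,"twist":0,"fingers":60},{"tx":-8.6,"ty":0,"tz":0.5,"twist":0,"fingers":60},{"tx":-8.6,"ty":0,"tz":0.5,"twist":0,"fingers":60},{"tx":-4,"ty":0,"tz":0.5,"twist":0,"fingers":60},{"tx":6,"ty":0,"tz":0,"twist":0,"fingers":60},{"tx":10,"ty":0,"tz":-30,"twist":0,"fingers":60},{"tx":10,"ty":0,"tz":-70,"twist":0,"fingers":60},{"tx":60,"ty":-60,"tz":-100,"twist":-20,"fingers":0},{"tx":100,"ty":-90,"tz":-110,"twist":-30,"fingers":0}]'; python3 - <<'E'
from h import *
state()
p=optics.read_camera('top')
cv2.imwrite('pics/lat.png',cv2.resize(p['frame'][90:300,220:450,::-1],None,fx=2.6,fy=2.6,interpolation=2))
q=finder.outline_of('comb',p)[0]; print(q['conf'])
r=cv2.minAreaRect(np.argwhere(q['mask'])[:,::-1].astype(np.float32))
b=back(p,cv2.boxPoints(r),.0283); print('comb c',wo(back(p,[r[0]],.0283)[0]),[wo(x).round(4).tolist() for x in b])
for n in('comb','comb_nose'): print(n,[wo(d['at']).round(4) for d in finder.landmark_of(n,p)[:1]])
E
```

```text
time: 8.9
tcp_pos: [0.4828, 0.0953, 0.1242]
ee_rot: [0.624, 0.782, 0.003, 0.003]
wrist_force: [-0.8, 1.2, 0.8]
gripper_width: 0.044
8.9 [0.4828 0.0953 0.1242] [0.975 0.222 0.008] F [-0.82  1.18  0.75] 0.044
0.92
comb c [-0.0374478   0.04641146] [[0.0166, 0.0629], [0.0166, 0.0297], [-0.0914, 0.03], [-0.0913, 0.063]]
comb [array([-0.0402,  0.0468])]
comb_nose [array([0.0163, 0.0484])]
```

View pics/lat.png

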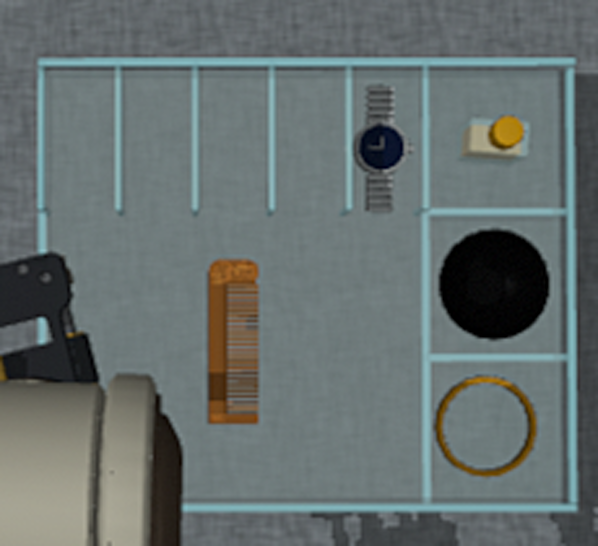

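The comb lies straight in front of gap 3 (nose at (233,265), between the uprights at columns 195 and 271). Now behind its tail with shut fingers.

```bash
python3 -c "
from h import *
print(move(*ow(-.115,.0468),.1,t))"
```

```text
(array([-93.8, -44.6,  21.3]), array([  0.18,   0.15, -75.73]))
```

```bash
python3 -m pendant '[{"tx":-93.8,"ty":-44.6,"tz":0,"twist":-75.7,"fingers":0},{"tx":-93.8,"ty":-44.6,"tz":0,"twist":-75.7,"fingers":0},{"tx":-93.8,"ty":-44.6,"tz":0,"twist":-75.7,"fingers":0},{"tx":-93.8,"ty":-44.6,"tz":0,"twist":-75.7,"fingers":0},{"tx":-93.8,"ty":-44.6,"tz":0,"twist":-75.7,"fingers":0},{"tx":-93.8,"ty":-44.6,"tz":0,"twist":-75.7,"fingers":0},{"tx":-93.8,"ty":-44.6,"tz":0,"twist":-75.7,"fingers":0},{"tx":-93.8,"ty":-44.6,"tz":0,"twist":-75.7,"fingers":0},{"tx":-93.8,"ty":-44.6,"tz":0,"twist":-75.7,"fingers":0},{"tx":-93.8,"ty":-44.6,"tz":10,"twist":-75.7,"fingers":0}]';  python3 -c "
from h import *
state();print(move(*ow(-.115,.0468),.0245,t))"
```

```text
time: 9.93
tcp_pos: [0.4598, -0.0061, 0.1122]
ee_rot: [0.071, 0.998, 0.0, 0.003]
wrist_force: [0.2, -0.9, -0.4]
gripper_width: 0.0
9.93 [ 0.4598 -0.0061  0.1122] [0.141 0.99  0.001] F [ 0.22 -0.91 -0.37] 0.0
(array([ 2.3,  0.7, 87.7]), array([ 0.01,  0.36, -6.54]))
```

```bash
python3 -m pendant '[{"tx":2.3,"ty":0.7,"tz":0,"twist":-6.5,"fingers":0},{"tx":2.3,"ty":0.7,"tz":30,"twist":-6.5,"fingers":0},{"tx":2.3,"ty":0.7,"tz":60,"twist":-6.5,"fingers":0},{"tx":2.3,"ty":0.7,"tz":78,"twist":-6.5,"fingers":0},{"tx":2.3,"ty":0.7,"tz":85,"twist":-6.5,"fingers":0},{"tx":2.3,"ty":0.7,"tz":87,"twist":-6.5,"fingers":0},{"tx":2.3,"ty":0.7,"tz":87,"twist":-6.5,"fingers":0}]';  python3 -c "
from h import *
state();print(wo(get_obs()['tcp_pos']));print(move(*ow(-.04,.047),.0245,t))"
```

```text
time: 10.52
tcp_pos: [0.4584, -0.0054, 0.0251]
ee_rot: [0.014, 1.0, -0.0, 0.003]
wrist_force: [1.1, -0.4, 0.1]
gripper_width: 0.0006
10.52 [ 0.4584 -0.0054  0.0251] [ 0.028  1.    -0.   ] F [ 1.15 -0.39  0.13] 0.0006
[-0.11471132  0.0465634 ]
(array([-74.7,   0.5,   1. ]), array([-0.01,  0.33, -0.08]))
```

```bash
python3 -m pendant '[{"tx":-5,"ty":0,"tz":0.5,"twist":0,"fingers":0},{"tx":-10,"ty":0.3,"tz":0.5,"twist":0,"fingers":0},{"tx":-14,"ty":0.5,"tz":0.5,"twist":0,"fingers":0},{"tx":-19,"ty":0.5,"tz":0.5,"twist":0,"fingers":0},{"tx":-25,"ty":0.5,"tz":0.5,"twist":0,"fingers":0},{"tx":-31,"ty":0.5,"tz":0.5,"twist":0,"fingers":0},{"tx":-37,"ty":0.5,"tz":0.5,"twist":0,"fingers":0},{"tx":-43,"ty":0.5,"tz":0.5,"twist":0,"fingers":0},{"tx":-49,"ty":0.5,"tz":0.5,"twist":0,"fingers":0},{"tx":-53,"ty":0.5,"tz":0.5,"twist":0,"fingers":0}]';  python3 - <<'E'
from h import *
state();print(wo(get_obs()['tcp_pos']))
for c in('top','side'):
    p=optics.read_camera(c)
    for n in('comb','comb_nose'): print(c,n,[(wo(d['at']).round(4),round(d['conf'],2)) for d in finder.landmark_of(n,p)[:1]])
cv2.imwrite('pics/push.png',p['frame'][:,:,::-1])
E
```

```text
time: 11.35
tcp_pos: [0.5123, -0.0064, 0.0249]
ee_rot: [0.014, 1.0, -0.0, 0.003]
wrist_force: [-0.6, 0.5, 0.4]
gripper_width: 0.0006
11.35 [ 0.5123 -0.0064  0.0249] [ 0.028  1.    -0.   ] F [-0.56  0.5   0.41] 0.0006
[-0.06079411  0.04693348]
top comb [(array([0.0043, 0.0462]), 0.9)]
top comb_nose [(array([0.0617, 0.0486]), 0.87)]
side comb []
side comb_nose [(array([0.059 , 0.0504]), 0.61)]
```

View pics/push.png

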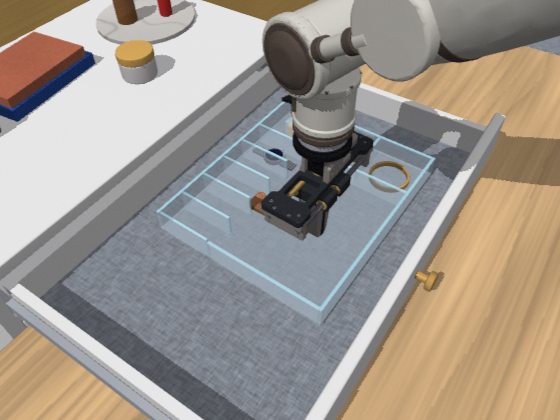

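The nose (260,200) is entering the third gap, straight. I'll continue slowly.

```bash
python3 -m pendant '[{"tx":-5,"ty":0,"tz":0.5,"twist":0,"fingers":0},{"tx":-11,"ty":0,"tz":0.5,"twist":0,"fingers":0},{"tx":-17,"ty":0,"tz":0.5,"twist":0,"fingers":0},{"tx":-23,"ty":0,"tz":0.5,"twist":0,"fingers":0},{"tx":-29,"ty":0,"tz":0.5,"twist":0,"fingers":0},{"tx":-35,"ty":0,"tz":0.5,"twist":0,"fingers":0},{"tx":-41,"ty":0,"tz":0.5,"twist":0,"fingers":0},{"tx":-47,"ty":0,"tz":0.5,"twist":0,"fingers":0},{"tx":-53,"ty":0,"tz":0.5,"twist":0,"fingers":0},{"tx":-57,"ty":0,"tz":0.5,"twist":0,"fingers":0}]';  python3 - <<'E'
from h import *
state();print(wo(get_obs()['tcp_pos']))
p=optics.read_camera('top')
for n in('comb','comb_nose'): print(n,[(wo(d['at']).round(4),round(d['conf'],2)) for d in finder.landmark_of(n,p)[:1]])
print(move(*ow(.0215,.047),.0245,t))
E
```

```text
time: 12.48
tcp_pos: [0.5689, -0.008, 0.0246]
ee_rot: [0.014, 1.0, -0.0, 0.003]
wrist_force: [-0.1, -0.7, -0.0]
gripper_width: 0.0006
12.48 [ 0.5689 -0.008   0.0246] [ 0.028  1.    -0.   ] F [-0.07 -0.72 -0.03] 0.0006
[-0.00411846  0.04690941]
comb []
comb_nose [(array([0.116, 0.044]), 0.85)]
(array([-26.2,   0.1,   0.2]), array([-0.  ,  0.31, -0.08]))
```

```bash
python3 -m pendant '[{"tx":-5,"ty":0,"tz":0.2,"twist":0,"fingers":0},{"tx":-10,"ty":0,"tz":0.2,"twist":0,"fingers":0},{"tx":-15,"ty":0,"tz":0.2,"twist":0,"fingers":0},{"tx":-19,"ty":0,"tz":0.2,"twist":0,"fingers":0},{"tx":-22,"ty":0,"tz":0.2,"twist":0,"fingers":0},{"tx":-24,"ty":0,"tz":0.2,"twist":0,"fingers":0},{"tx":-25,"ty":0,"tz":0.2,"twist":0,"fingers":0},{"tx":-25,"ty":0,"tz":0.2,"twist":0,"fingers":0}]' | grep -E 'pos|force'; python3 -m pendant '[{"tx":-0.7,"ty":0,"tz":0,"twist":0,"fingers":0},{"tx":-1.4,"ty":0,"tz":0,"twist":0,"fingers":0}]'| grep -E 'pos|force'; python3 -c "
from h import *
state();print(wo(get_obs()['tcp_pos']))"
```

```text
tcp_pos: [0.5932, -0.0087, 0.0245]
wrist_force: [-1.3, -1.0, 0.3]
tcp_pos: [0.5934, -0.0086, 0.0243]
wrist_force: [-6.7, -0.1, 5.5]
13.47 [ 0.5934 -0.0086  0.0243] [ 0.028  1.    -0.   ] F [-6.74 -0.1   5.54] 0.0004
[0.02036011 0.04694846]
```

The force rises to 6.7 N against the back wall, so the comb is home. I'll back off, lift and check.

```bash
python3 -m pendant '[{"tx":3,"ty":0,"tz":0,"twist":0,"fingers":0},{"tx":10,"ty":0,"tz":0,"twist":0,"fingers":0},{"tx":18,"ty":0,"tz":0,"twist":0,"fingers":0},{"tx":20,"ty":0,"tz":-30,"twist":0,"fingers":0},{"tx":20,"ty":0,"tz":-70,"twist":0,"fingers":0},{"tx":50,"ty":30,"tz":-110,"twist":0,"fingers":0},{"tx":80,"ty":70,"tz":-120,"twist":0,"fingers":0},{"tx":110,"ty":105,"tz":-120,"twist":0,"fingers":0},{"tx":110,"ty":105,"tz":-120,"twist":0,"fingers":0},{"tx":110,"ty":105,"tz":-120,"twist":0,"fingers":0}]'; python3 - <<'E'
from h import *
state()
p=optics.read_camera('top')
cv2.imwrite('pics/end.png',cv2.resize(p['frame'][90:300,220:450,::-1],None,fx=2.6,fy=2.6,interpolation=2))
q=finder.outline_of('comb',p)[0]; print(q['conf'])
r=cv2.minAreaRect(np.argwhere(q['mask'])[:,::-1].astype(np.float32))
print('comb c',wo(back(p,[r[0]],.0283)[0]),[wo(x).round(4).tolist() for x in back(p,cv2.boxPoints(r),.0283)])
for n in('comb','bowl','watch','perfume','bangle'): print(n,[np.round(d['at'],4) for d in finder.landmark_of(n,p)[:1]])
E
```

```text
time: 14.3
tcp_pos: [0.4831, 0.1028, 0.1445]
ee_rot: [0.012, 1.0, 0.001, 0.001]
wrist_force: [0.8, -0.6, -0.4]
gripper_width: 0.0004
14.3 [0.4831 0.1028 0.1445] [0.024 1.    0.001] F [ 0.81 -0.57 -0.42] 0.0004
0.73
comb c [0.0874507  0.04614864] [[0.1427, 0.065], [0.1434, 0.0295], [0.0324, 0.0274], [0.0317, 0.0628]]
comb [array([ 0.6564, -0.0113,  0.0207])]
bowl [array([ 0.5668, -0.1756,  0.0219])]
watch [array([ 0.6608, -0.1074,  0.0171])]
perfume [array([ 0.6603, -0.1839,  0.0208])]
bangle [array([ 0.4733, -0.1779,  0.0196])]
```

View pics/end.png

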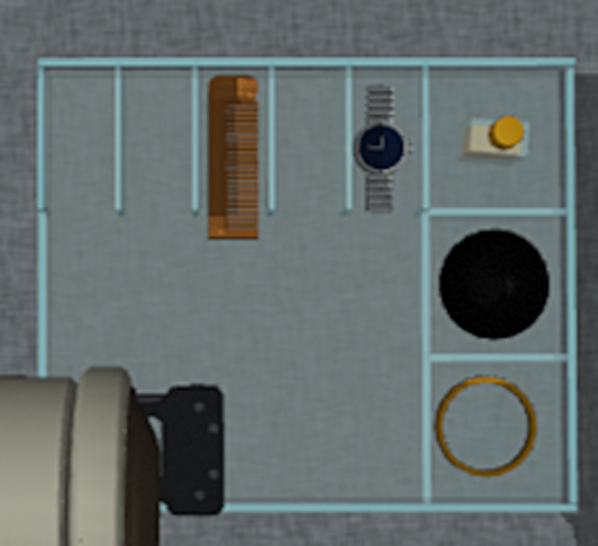

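The comb is home in the third gap, against the back wall and straight. The other items sit where they were, and the hand is clear.

```bash
python3 -c "
from bench import arm
print(arm.job_done())"
```

```text
the job is handed in; nothing more can be done
None
```

The comb is home in the third gap, its end against the back wall, and the job was handed in at about 14.4 s. The hand-in reports no verdict.

- **Counting by touch:** With the fingers shut, I touched the left end wall and the next two uprights in turn. Contact was at z 0.059 m each time, with 7 to 10 N upward on the wrist. The first touch was 6.9 N and the other two about 10 N. The second divider was at y 0.074 m in the organiser, against 0.0725 m expected.
- **Moving the comb:** I pushed it sideways with two open fingertips to line it up with the third gap. I then slid it in by its tail with the fingers shut until the back wall stopped it, with about 7 N horizontal force. It was never gripped or lifted.
- **One odd reading:** At that stop the wrist also showed about 5.5 N upward, which I did not look into. It went away when I backed off.
- **Last check:** From the top camera the comb's centre is at x 0.0875, y 0.046 m in the organiser, within about 0.02 rad of straight. The bowl, watch and bottle read within 5 mm of their first positions. I had no starting position for the bangle, but it looks unmoved in the pictures. The hand is clear of everything.

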